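# Open the tightly closed bean jar at the espresso bar

### The arm

A 6-joint arm with a two-finger parallel gripper is mounted at the origin on the work surface. World frame = base frame: x ahead of the robot, y to its left, z up, the work surface at z = 0. Lengths are in mm, angles in rad, forces in N, time in s.
With the tool pointing down it reaches from about 200 to 875 mm from the base axis. Payload 3.4 kg.
Tool frame: the origin (TCP) lies at the very end of the fingers, on their centre line; the grasp point (between the pads) lies 19 mm behind it; x points along the fingers, y is the direction in which the jaws open and shut, and the axes are right-handed (so a half turn about x gives the same grasp; the last joint's range is limited). The gripper opens to 94 mm and grips with 3 to 60 N. Pads are 16 mm wide; open, the fingers measure 119 mm over their backs; the gripper's body (75 mm by 177 mm) begins 78 mm behind the grasp point.
Start: joints at [-1.226, 0.276, 1.505, -0, 1.361, -0.121], TCP at [258.259, -513.778, 205.493] pointing down, gripper open.
Joint ranges: [-2.89, 2.89], [-0.75, 2.08], [0.22, 2.7], [-1.18, 4.32], [0.11, 2.71], [-2.7, 2.7]. Speed limits (rad/s): [2.57, 2.57, 3.14, 3.14, 3.14, 3.14].

### API

Orientations are given as a unit quaternion [w, x, y, z].
In Python, from workcell import robot, eyes, finder gives the robot as it stands.
- The arm moves only by the tool move_arm, never from a script. Its argument "commands" is one flat list of numbers, 7 for each row, row after row: the turn, a rotation vector about the tool's x, y, z in degrees, then the shift along the tool's x, y, z in mm, then the opening, from 0 (shut) to 1 (fully open). A call has 1 to 20 rows; each row shifts and turns the commanded pose from where the row before left it, along the tool's axes as they then stand; what a row does not reach is not made up. A row lasts 1/12 s, in which the tool goes at most 41.7 mm and 7.16 degrees, less where a joint would pass 70% of its speed; a pose out of reach is approached as far as the arm can. A call is refused whole if a number of a shift passes 41.7 or a number of a turn 7.16, either way. A call with a gripper value outside its range is refused whole. The fingers move at their own pace and stop on an object; "squeeze" is the grip in N (left out, the last holds). Time passes only in rows, so rows that do not move let the fingers close. It gives the time, the measured TCP pose, the force and the opening at its end, in the units of the state.
- robot.read_state(): the state, without advancing time (a new reading comes with each control period).
- eyes.capture(name): name is "scene" or "top" or "wrist"; returns a dict with "pixels" (480x640x3 uint8, red, green, blue), "camera_matrix" (3x3 intrinsics, pixels), "origin" and "attitude" of the camera in the world; the wrist camera has in their place "hand_eye" (4x4, takes a point from camera to tool coordinates, whose origin is the TCP and whose axes are the tool frame's). Camera axes: x right, y down, z forward; pixel columns grow to the right and rows downward; lengths in mm; the calibration is good to about 2 mm. The wrist camera is an equidistant fisheye: a pixel r from the principal point sees the ray r / f radians off the axis. A picture is of the moment at which its call begins: read the wrist's pose just before it. There is no depth.
- robot.hand_in(): hands the job in, once; it reports no verdict.
Trained networks look in the newest picture that a camera, given by its name, has taken for a name from the list of things; names that differ only in an ending like _2 or _b are one class to them, and where a whole thing is asked for, a point or a joint stands for the part that bears it (a point fixed in the world has none). Each returns a list of dicts, best first, with "score" (0 to 1); they miss things now and then, are a little off and sometimes report something else, mostly with a low value. They report only what shows in the picture. A call takes as long as a camera call.
- finder.silhouettes(camera, name): "mask" (480x640 bool, what is visible of it) and "at" ([row, column] in pixels, amid what is visible of it).
The state is a dict: "time_s": time; "qpos": joint angles; "joint_vel": joint speeds; "tau": joint torques, N m; "ee_pos": TCP position; "tool_rot": TCP orientation; "wrist_force": force on the tool from outside, world axes, zero at the start; "ft_torque": the same for the moment, N m; "width": finger opening in mm.
Only numpy, scipy, OpenCV 4.12 (cv2) and the standard library are available. Lean on these libraries where they do the work, as an engineer would, in place of code of your own. Each camera call takes 0.05 s, during which the arm holds its last target. There are 200 camera calls.

### The job

Someone has left the tamper standing on the red lid of the bean jar: set it down upright on the black rubber tamping mat, standing wholly on the mat. Then unscrew the tight red lid anticlockwise with the jar staying down in its square well, which stops it from turning; stop turning when the threads let go and raise the lid straight up just clear of the jar's mouth. Finish while holding the lid there, level, still and centred a centimetre or two above the mouth, and leave everything else on the counter as it stands.

Things in the scene. Friction and masses are not known exactly. Their poses are not given: they have to be found in the camera images.
- station: brushed-steel jar station bolted to the counter, 104 mm (its x) by 328 mm (its y), 60 mm tall, with three square wells in a row along its y at y = -102, 0 and +102 mm; each well is 80 by 80 mm inside with its floor 4 mm above the counter and holds one jar; origin at the centre of its underside, z up
- jar_mouth (a point): centre of the mouth (top rim) of the jar with the red lid, 124.5 mm above the jar's underside, inside the lid at the start; round neck 45 mm across (53 mm over the threads); axes are the jar's, square to its sides, z up. The jar stands loose in one of the three wells with 2 mm of play on each side, so it turns a few degrees at most
- jar_center (a point): centre of the glass body of the jar with the red lid, 45 mm above its underside: square clear-glass jar of dark beans, body 76 by 76 mm and 90 mm tall, 0.45 to 0.8 kg. Pulling up with about 5 N or more on a lid still engaged lifts the whole jar
- lid_center (a point): centre, half-way up, of the red lid: round, ribbed rim, 61 mm across, 22 mm tall, 0.1 kg, z along its axis, up. Screwed tight at the start: lower edge 107 mm and top 129 mm above the jar's underside, the edge 17.5 mm below the mouth; 17 mm of free height around the neck between its edge and the square glass body
- lid_mark (a point): white dot on the lid's top, 24 mm from its axis: at the start it lies on the jar's +x side, and it turns with the lid; the tamper covers it at first
- tamper_center (a point): centre, half-way up, of the coffee tamper: 90 mm tall, round steel foot 58 mm across and 22 mm thick, narrow neck, dark wooden knob 33 to 35 mm across from 54 to 88 mm above its underside; 0.28 to 0.42 kg; stands upright on the red lid at the start; z is its axis, up
- tamper: the same tamper; origin at the centre of its underside
- mat_top (a point): centre of the top face of the black rubber tamping mat, 150 by 150 mm, 8 mm thick, fixed flat on the counter; axes along its sides, z up
- jar_white_center (a point): centre of the glass body of a like jar with a white lid (lid top 129 mm above its underside), in another well, bystander
- jar_black_center (a point): centre of the glass body of a like jar with a black lid, in another well, bystander
- pitcher: steel milk pitcher, 86 mm across its foot, 100 mm tall, with a side handle; stands loose on the counter, bystander
- saucer: white saucer, 116 mm across, 13 mm tall, loose, bystander
- cup: white espresso cup with a side handle, 62 mm across, 55 mm tall, stands on the saucer, bystander
- glass0: small clear shot glass, 58 mm across the rim, 75 mm tall, loose, bystander
- glass1: a second shot glass just like it, bystander
- brush: small cleaning brush lying on the counter, bystander
- lid: the same red lid; origin at the centre of its lower edge. Twist-off with a three-start thread and springy seal: 0.4 to 0.7 N m breaks it loose, it unscrews anticlockwise seen from above, lets go after about 55 degrees, lifts straight off between about 58 and 100, and at about 104 its lugs meet the next thread. It need not be raised while turned (it rises 2 to 3 mm by itself at most)
- jar: the same jar with the red lid; origin at the centre of its underside, z up

How it is judged (in metres and radians):
On the way, in this order (a step that is already met when the one before it is completed fails the run):
1. the tamper stands upright on the tamping mat, let go, and the lid has not been turned yet (x of tamper_center in the frame of mat_top between -0.048 and 0.048 m and y of tamper_center in the frame of mat_top between -0.048 and 0.048 m and z of tamper_center in the frame of mat_top between 0.04 and 0.05 m and angle between tamper_center's own z axis and vertical below 0.1 rad and linear speed of tamper below 0.03 m/s and contact force between tamper and the fingers below 0.05 N and x of lid_mark in the frame of jar_mouth above 0.02 m), for 0.2 s.
2. the lid has been turned anticlockwise until its threads let go, with the jar down in its well (z of jar_center in the frame of station below 0.0525 m and angle between jar_center's own z axis and vertical below 0.07 rad and x of lid_mark in the frame of jar_mouth below 0.0155 m and y of lid_mark in the frame of jar_mouth above 0.01 m and z of lid_center in the frame of jar_mouth below 0.002 m), for 0.05 s.
At the end, for the whole second after the job is handed in: The lid is held still in the fingers, level to 8 degrees, within 12 mm of centred, its lower edge 3 to 40 mm above the mouth, off the jar; the jar stands upright on its well's floor (3.5 mm); the tamper stands upright, at rest, its foot on the mat (2 mm overhang allowed) (x of tamper_center in the frame of mat_top between -0.048 and 0.048 m and y of tamper_center in the frame of mat_top between -0.048 and 0.048 m and z of tamper_center in the frame of mat_top between 0.04 and 0.05 m and angle between tamper_center's own z axis and vertical below 0.1 rad and linear speed of tamper below 0.03 m/s and z of jar_center in the frame of station below 0.0525 m and angle between jar_center's own z axis and vertical below 0.07 rad and z of lid_center in the frame of jar_mouth between 0.014 and 0.051 m and horizontal distance between lid_center and jar_mouth below 0.012 m and angle between lid_center's own z axis and vertical below 0.15 rad and linear speed of lid below 0.02 m/s and contact force between lid and the fingers above 1 N and contact force between lid and jar below 0.05 N); the arm keeps its last pose, push and grip.
It fails at once if the jar is lifted more than 10 mm off the floor of its well (z of jar_center in the frame of station above 0.059 m).
It fails at once if the lid is turned on the jar far past the point where its threads let go (more than about 120 degrees) (x of lid_mark in the frame of jar_mouth below -0.0125 m and z of lid_center in the frame of jar_mouth below 0.004 m).
It fails at once if the tamper is dropped: in free fall, touching nothing, more than 15 mm above the mat (distance of tamper_center from where it was at the start of the episode above 0.03 m and z of tamper_center in the frame of mat_top above 0.06 m and contact force between tamper and anything else below 0.005 N).
It fails at once if one of the two other jars is shifted more than 15 mm or tipped (distance of any of jar_white_center, jar_black_center from where it was at the start of the episode above 0.015 m or angle between any of jar_white_center, jar_black_center's own z axis and vertical above 0.15 rad).
It fails at once if the pitcher, cup, saucer, a shot glass or the brush is shifted more than 25 mm or tipped over (distance of any of pitcher, saucer, cup, glass0, glass1, brush from where it was at the start of the episode above 0.025 m or angle between any of pitcher, cup, glass0, glass1's own z axis and vertical above 0.4 rad).
It also fails if it takes over 58 s, if anything falls off the work surface, if the arm or the gripper's body presses on something with over 40 N, if the wrist force passes 120 N, or if a joint passes its speed limit or range.

## Working session

There is one attempt and no reset: what is moved stays moved. The work goes in short steps, Python scripts to look and compute and a tool call to move; the robot and the scene stay as the last step left them, time stands still between calls to the robot, and variables do not carry over. Pictures are saved under pics/ and viewed, about 8 in all and at most 12, crops included, and the job is handed in when it is done.

Besides the shell and the picture viewer there is one more tool, called as name(argument=value, ...) on one line, values as JSON. move_arm: Moves the arm, as the interface text tells. Its arguments: {"type":"object","properties":{"commands":{"type":"array"},"squeeze":{"type":"number"}},"required":["commands"]}

```bash
mkdir -p pics; ls; cat > h.py <<'E'
import numpy as np, cv2
from workcell import robot, eyes, finder
from scipy.spatial.transform import Rotation as R
def rot(a):
    a=np.array(a,float)
    return a if a.shape==(3,3) else R.from_quat(a[[1,2,3,0]]).as_matrix()
def ray(c,px):  # px=(col,row)
    K=np.array(c["camera_matrix"]); d=np.array([(px[0]-K[0,2])/K[0,0],(px[1]-K[1,2])/K[1,1],1.])
    return np.array(c["origin"],float), rot(c["attitude"])@d
def atz(c,px,z):
    o,d=ray(c,px); return o+d*(z-o[2])/d[2]
def proj(c,p):
    K=np.array(c["camera_matrix"]); q=rot(c["attitude"]).T@(np.array(p,float)-np.array(c["origin"])); q=K@q; return q[:2]/q[2]
def save(c,n): cv2.imwrite("pics/"+n,c["pixels"][:,:,::-1])
E
python3 - <<'E'
from h import *
s=robot.read_state(); print(s)
for n in("scene","top"):
    c=eyes.capture(n); save(c,n+"0.png"); print(n,c["camera_matrix"],c["origin"],c["attitude"])
    for t in("station","jar","lid","tamper","mat_top","jar_white_center","jar_black_center","pitcher","saucer","cup","glass0","brush"):
        for d in finder.silhouettes(n,t)[:2]:
            m=d["mask"]; r,cc=np.where(m); print(t,round(d["score"],2),d["at"],m.sum(),cc.min(),cc.max(),r.min(),r.max())
E
```

```text
pics
{'time_s': 0.0, 'qpos': array([-1.22603986e+00,  2.76612558e-01,  1.50612585e+00,  6.01778066e-06,
        1.36068707e+00, -1.20995427e-01]), 'joint_vel': array([ 1.03332115e-03,  2.52183467e-05, -1.51887490e-03,  1.57899145e-03,
       -8.06278598e-04,  4.28555547e-04]), 'tau': array([-1.70232219e-03, -4.04596925e+01, -2.37233126e+01,  6.95971423e-02,
        3.44778167e-02, -1.34745546e-04]), 'ee_pos': array([ 258.03656882, -513.21751213,  204.59763537]), 'tool_rot': array([-0.16253915, -0.68794918, -0.16382751,  0.68808974]), 'wrist_force': array([0.66083278, 0.6102835 , 0.21358918]), 'ft_torque': array([ 0.00420615, -0.01066046, -0.00481879]), 'width': 94.00207762065803}
scene [[495.68006848   0.         315.69521099]
 [  0.         495.68006848 240.50549747]
 [  0.           0.           1.        ]] [1051.35369409 -576.07799612 1072.54258816] [-0.30204994  0.89548079  0.31261652 -0.09566031]
station 0.75 [232.3, 316.0] 2003 265 365 174 262
station 0.5 [221.1, 291.9] 1166 276 314 199 243
jar 0.71 [204.1, 318.5] 495 301 335 191 216
tamper 0.97 [176.7, 318.4] 590 308 330 157 
[... 948 characters left out ...]
8 269
mat_top 0.71 [195.7, 343.8] 835 329 367 173 211
mat_top 0.62 [188.0, 351.3] 356 339 360 180 199
jar_white_center 0.73 [256.5, 311.0] 659 302 328 245 271
jar_white_center 0.45 [263.2, 245.9] 703 233 260 249 275
jar_black_center 0.92 [264.4, 245.0] 709 233 260 249 276
jar_black_center 0.55 [273.3, 420.6] 2366 392 448 246 303
pitcher 0.65 [257.0, 185.5] 891 164 200 244 275
pitcher 0.49 [189.9, 350.1] 341 339 359 180 199
saucer 0.89 [196.5, 344.4] 818 329 367 173 211
cup 0.56 [187.9, 350.1] 343 339 360 180 199
cup 0.21 [259.0, 183.5] 840 164 200 245 275
glass0 0.58 [201.2, 263.6] 280 255 273 190 208
brush 0.63 [244.5, 471.2] 724 453 493 221 279
brush 0.29 [265.0, 287.2] 296 268 294 247 273
```

```bash
python3 - <<'E'
import cv2
a=cv2.imread("pics/scene0.png")[110:410,100:420]; b=cv2.imread("pics/top0.png")[150:330,140:520]
cv2.imwrite("pics/v1.png",cv2.resize(a,None,fx=2,fy=2,interpolation=cv2.INTER_CUBIC)[:600])
cv2.imwrite("pics/v2.png",cv2.resize(b,None,fx=2.1,fy=2.1,interpolation=cv2.INTER_CUBIC))
E
```

```text
(no output)
```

View pics/v1.png

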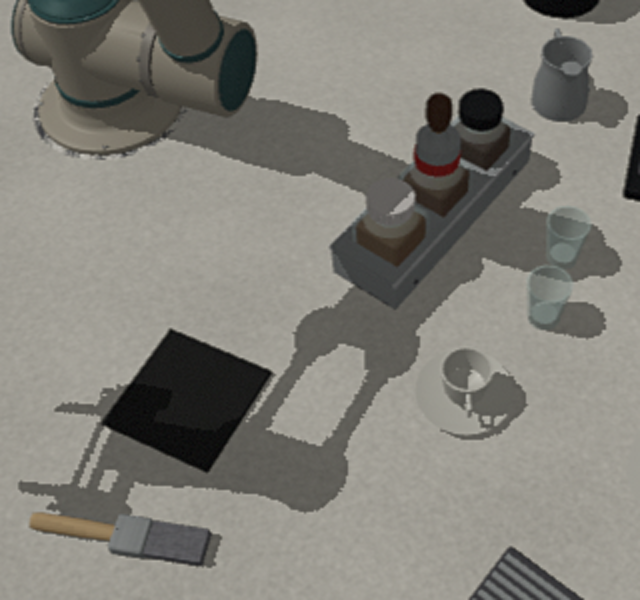

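View pics/v2.png

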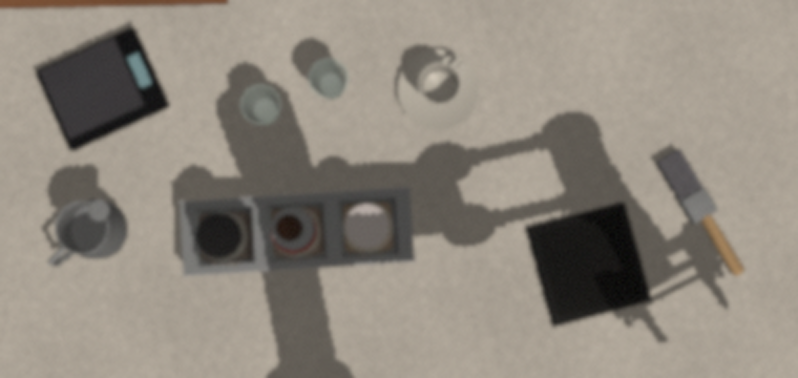

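```bash
cat > m.py <<'E'
from h import *
from scipy.optimize import least_squares
S=eyes.capture("scene");T=eyes.capture("top")
def mask(cam,n):
    l=finder.silhouettes(cam,n); return l[0]["mask"] if l else None
# mat: dark pixels near
for nm,c,(x0,x1,y0,y1) in(("scene",S,(148,240,270,350)),("top",T,(385,452,240,310))):
    g=c["pixels"].max(2); m=np.zeros(g.shape,np.uint8); m[y0:y1,x0:x1]=(g[y0:y1,x0:x1]<45)
    k=cv2.findContours(cv2.morphologyEx(m,cv2.MORPH_OPEN,np.ones((3,3))),0,2)[0]; k=max(k,key=cv2.contourArea)
    q=np.array([atz(c,p[0],8)[:2] for p in k]).astype(np.float32); r=cv2.minAreaRect(q); print("mat",nm,r)
# station top: minAreaRect of mask at z=60 top; lids by colour
q=[]
for nm,c in(("scene",S),("top",T)):
    p=c["pixels"].astype(int); red=(p[...,0]>1.8*p[...,1])&(p[...,0]>1.8*p[...,2])&(p[...,0]>70)
    n,l,st,ce=cv2.connectedComponentsWithStats(red.astype(np.uint8)); 
    for i in range(1,n):
        if st[i,4]>10: print(nm,"red",st[i],ce[i])
    kn=mask(nm,"tamper"); r,cc=np.where(kn); print(nm,"tamper",cc.min(),cc.max(),r.min(),r.max())
    dark=kn&(p.max(2)<95)&(p[...,0]>p[...,2]+8); r,cc=np.where(dark); print("knob",dark.sum(),cc.mean(),r.mean(),cc.min(),cc.max(),r.min(),r.max())
    np.save(nm+"_t.npy",kn)
# silhouette fit of tamper (axis upright) at z0=133
prof=[(29,0),(29,22),(8,30),(8,50),(17,54),(17.5,71),(16.5,88),(10,90)]
def sil(c,x,y,z0):
    m=np.zeros((480*4,640*4),np.uint8); a=np.linspace(0,2*np.pi,24)
    rings=[np.array([proj(c,(x+r*np.cos(t),y+r*np.sin(t),z0+z)) for t in a]) for r,z in prof]
    for u,v in zip(rings,rings[1:]):
        cv2.fillConvexPoly(m,cv2.convexHull(((np.vstack([u,v])+.5)*4).astype(np.int32)),255)
    return cv2.resize(m,(640,480),interpolation=cv2.INTER_AREA)/255.
from scipy.optimize import minimize
def cost(v,cs,z=133): 
    e=0
    for c,n in cs:
        a=sil(c,v[0],v[1],z); b=np.load(n+"_t.npy"); e+=1-np.minimum(a,b).sum()/np.maximum(a,b).sum()
    return e
v0=atz(T,(277.6,258.6),215)[:2]; print("v0",v0)
for cs in([(S,"scene")],[(T,"top")],[(S,"scene"),(T,"top")]):
    o=minimize(cost,v0,args=(cs,),method="Nelder-Mead",options=dict(initial_simplex=[v0,v0+[8,0],v0+[0,8]],xatol=.2)); print([n for _,n in cs],o.x.round(1),round(o.fun,3))
for n,z in(("jar_white_center",133),("jar_black_center",133)):
    for nm,c in(("scene",S),("top",T)):
        m=mask(nm,n); 
        if m is None: continue
        k=max(cv2.findContours(m.astype(np.uint8),0,2)[0],key=cv2.contourArea); (e,ax,_)=cv2.minAreaRect(k); print(n,nm,e,ax,atz(c,e,90))
m=mask("top","station"); q=np.array([atz(T,p[0],60)[:2] for p in max(cv2.findContours(m.astype(np.uint8),0,2)[0],key=cv2.contourArea)]).astype(np.float32); print("station",cv2.minAreaRect(q))
E
python3 m.py
```

```text
mat scene ((468.2003173828125, -283.0045166015625), (148.9017791748047, 147.68606567382812), 13.625643730163574)
mat top ((464.6217346191406, -286.1810607910156), (145.09506225585938, 143.9392852783203), 13.723855972290039)
scene red [307 187  23  11 109] [317.87155963 193.48623853]
scene tamper 308 329 157 192
knob 227 318.7400881057269 167.34361233480178 308 327 157 192
top tamper 232 260 248 275
knob 124 253.48387096774192 263.71774193548384 236 258 251 275
v0 [517.74335149 131.18709644]
['scene'] [520.8 136.7] 0.084
['top'] [517.7 131.2] 1.0
['scene', 'top'] [520.8 136.7] 1.084
jar_white_center scene (294.0000305175781, 220.00003051757812) (36.76955032348633, 36.769554138183594) [524.86080651  32.16042539  90.        ]
jar_white_center top (314.25634765625, 257.5888366699219) (25.86267852783203, 24.93646812438965) [522.15495839  34.43793355  90.        ]
jar_black_center scene (341.423583984375, 173.64010620117188) (39.954750061035156, 30.02249526977539) [521.10113243 241.87682293  90.        ]
jar_black_center top (246.5, 262.0) (26.0, 27.0) [512.9772661  233.16905426  90.        ]
station ((519.2737426757812, 135.4544677734375), (110.67621612548828, 331.007080078125), 1.9400821924209595)
```

```bash
cat >> h.py <<'E'
def go(p,st=None):
    s=st or robot.read_state(); A=rot(s["tool_rot"]); d=np.array(p,float)-s["ee_pos"]
    y=A[:,1]; print("tool yaw(y-axis) %.1f q6 %.2f tilt %.2f"%(np.degrees(np.arctan2(y[1],y[0])),s["qpos"][5],np.degrees(np.arccos(-A[2,0]))),"t",round(s["time_s"],2),"pos",s["ee_pos"].round(1),"w",round(s["width"],1),"F",s["wrist_force"].round(1),"shift tool",(A.T@d).round(1))
E
python3 -c "
from h import *
go((519,136,270)); print(rot(robot.read_state()['tool_rot']).round(3)); c=eyes.capture('wrist'); print(c['hand_eye'],c['camera_matrix'])"
```

```text
tool yaw(y-axis) -63.3 q6 -0.12 tilt 0.00 t 1.75 pos [ 258.3 -513.8  205.5] w 93.8 F [ 1.2  0.  -0.7] shift tool [ -64.5 -463.4 -524.8]
[[ 0.     0.449 -0.893]
 [-0.    -0.893 -0.449]
 [-1.     0.    -0.   ]]
[[-2.24835978e-04 -2.36256549e-01  9.71690688e-01 -1.79454437e+02]
 [ 9.99999853e-01 -5.33170337e-04  1.01751475e-04  2.23089456e-01]
 [ 4.94037199e-04  9.71690567e-01  2.36256634e-01 -6.88313780e+01]
 [ 0.00000000e+00  0.00000000e+00  0.00000000e+00  1.00000000e+00]] [[371.64829954   0.         323.5297596 ]
 [  0.         371.64829954 238.52588701]
 [  0.           0.           1.        ]]
```

move_arm(commands=[0, 0, 0, -22, -10, -10, 1, 0, 0, 0, -22, -20, -20, 1, 0, 0, 0, -21, -25, -27, 1, 0, 0, 0, 0, -25, -29, 1, 0, 0, 0, 0, -25, -29, 1, 0, 0, 0, 0, -25, -29, 1, 0, 0, 0, 0, -25, -29, 1, 0, 0, 0, 0, -25, -29, 1, 0, 0, 0, 0, -25, -29, 1, 0, 0, 0, 0, -25, -29, 1, 0, 0, 0, 0, -25, -29, 1, 0, 0, 0, 0, -25, -29, 1, 0, 0, 0, 0, -25, -29, 1, 0, 0, 0, 0, -25, -29, 1, 0, 0, 0, 0, -25, -29, 1, 0, 0, 0, 0, -25, -29, 1, 0, 0, 0, 0, -25, -29, 1, 0, 0, 0, 0, -25, -29, 1, 0, 0, 0, 0, -20, -22, 1, 0, 0, 0, 0, -13, -11, 1])

```text
time_s: 3.47
ee_pos: [520.3, 138.5, 269.8]
tool_rot: [0.164, 0.688, 0.164, -0.687]
wrist_force: [0.5, 1.0, -0.3]
width: 94.4
```

```bash
cat >> h.py <<'E'
def wproj(c,s,P):
    A=rot(s["tool_rot"]); H=np.array(c["hand_eye"]); K=np.array(c["camera_matrix"])
    t=A.T@(np.array(P,float)-s["ee_pos"]); q=H[:3,:3].T@(t-H[:3,3]); r=np.hypot(q[0],q[1]); th=np.arctan2(r,q[2])
    return np.array([K[0,2],K[1,2]])+K[0,0]*th*q[:2]/r
def watz(c,s,px,z):
    A=rot(s["tool_rot"]); H=np.array(c["hand_eye"]); K=np.array(c["camera_matrix"])
    d=np.array(px,float)-[K[0,2],K[1,2]]; r=np.hypot(*d); th=r/K[0,0]; v=np.array([*(np.sin(th)*d/r),np.cos(th)])
    v=A@H[:3,:3]@v; o=s["ee_pos"]+A@H[:3,3]; return o+v*(z-o[2])/v[2]
E
python3 - <<'E'
from h import *
s=robot.read_state(); go((519,136,270),s); c=eyes.capture("wrist"); im=c["pixels"][:,:,::-1].copy(); cv2.imwrite("pics/w1raw.png",im)
for xy,col in(((519.3,135.5),(0,255,0)),((520.8,136.7),(255,0,255))):
  for r,z in((29,155),(17,204)):
    a=np.linspace(0,2*np.pi,40); cv2.polylines(im,[np.array([wproj(c,s,(xy[0]+r*np.cos(t),xy[1]+r*np.sin(t),z)) for t in a]).astype(np.int32)],True,col,1)
l=finder.silhouettes("wrist","tamper")
for d in l[:2]: m=d["mask"]; r,q=np.where(m); print(d["score"],d["at"],m.sum(),q.min(),q.max(),r.min(),r.max())
cv2.imwrite("pics/w1.png",im)
E
```

```text
tool yaw(y-axis) -63.2 q6 1.23 tilt 0.08 t 3.47 pos [520.3 138.5 269.8] w 94.4 F [ 0.5  1.  -0.3] shift tool [-0.2  1.6  2.3]
0.88 [235.9, 323.2] 4360 291 361 199 280
```

View pics/w1.png

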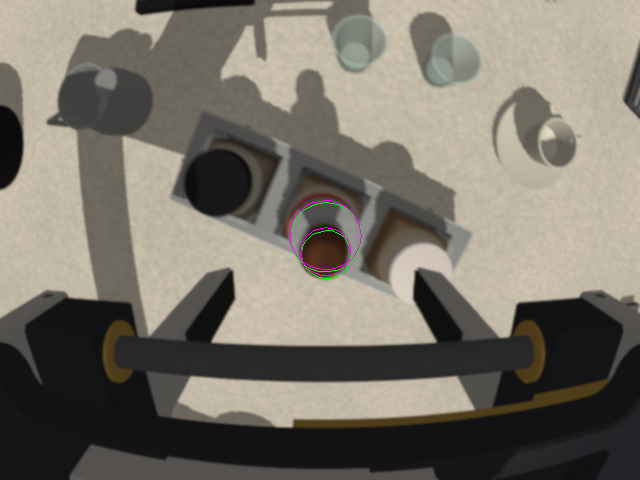

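```bash
cat > f.py <<'E'
from h import *
from scipy.optimize import minimize
prof=[(29,0),(29,22),(8,30),(8,50),(17,54),(17.5,71),(16.5,88),(10,90)]
def fit(mask,pr,v0,z0,prof=prof):
    def sil(v):
        m=np.zeros((1920,2560),np.uint8); a=np.linspace(0,2*np.pi,24)
        R=[np.array([pr((v[0]+r*np.cos(t),v[1]+r*np.sin(t),z0+z)) for t in a]) for r,z in prof]
        for u,w in zip(R,R[1:]): cv2.fillConvexPoly(m,cv2.convexHull(((np.vstack([u,w])+.5)*4).astype(np.int32)),255)
        return cv2.resize(m,(640,480),interpolation=cv2.INTER_AREA)/255.
    v0=np.array(v0,float)
    def cost(v):
        a=sil(v); return 1-np.minimum(a,mask).sum()/np.maximum(a,mask).sum()
    o=minimize(cost,v0,method="Nelder-Mead",options=dict(initial_simplex=[v0,v0+[5,0],v0+[0,5]],xatol=.1)); return o.x.round(1),round(o.fun,3)
E
python3 - <<'E'
from f import *
s=robot.read_state(); c=eyes.capture("wrist"); m=finder.silhouettes("wrist","tamper")[0]["mask"]
x,e=fit(m,lambda P:wproj(c,s,P),(520,137),133); print(x,e); go((x[0],x[1],182),s)
E
```

```text
[521.7 137.2] 0.058
tool yaw(y-axis) -63.1 q6 1.23 tilt 0.05 t 3.57 pos [519.6 137.8 269.6] w 93.9 F [-0.3  0.4 -0.2] shift tool [87.6  1.5 -1.6]
```

move_arm(commands=[0, 0, 0, 15, 1.5, -1.5, 0.8, 0, 0, 0, 20, 0, 0, 0.7, 0, 0, 0, 20, 0, 0, 0.6, 0, 0, 0, 18, 0, 0, 0.6, 0, 0, 0, 12, 0, 0, 0.6, 0, 0, 0, 0, 0, 0, 0.6, 0, 0, 0, 0, 0, 0, 0.4, 0, 0, 0, 0, 0, 0, 0.3, 0, 0, 0, 0, 0, 0, 0.2, 0, 0, 0, 0, 0, 0, 0.1, 0, 0, 0, 0, 0, 0, 0.1, 0, 0, 0, 0, 0, 0, 0.1, 0, 0, 0, 0, 0, 0, 0.1], squeeze=25)

```text
time_s: 4.75
ee_pos: [521.3, 135.5, 186.1]
tool_rot: [0.163, 0.689, 0.164, -0.687]
wrist_force: [-1.6, 2.6, 6.3]
width: 32.6
```

move_arm(commands=[0, 0, 0, -2, 0, 0, 0.1, 0, 0, 0, -4, 0, 0, 0.1, 0, 0, 0, -6, 0, 0, 0.1, 0, 0, 0, -8, 0, 0, 0.1, 0, 0, 0, -10, 0, 0, 0.1, 0, 0, 0, -10, 0, 0, 0.1, 0, 0, 0, -6, 0, 0, 0.1, 0, 0, 0, -4, 0, 0, 0.1, 0, 0, 0, 0, 0, 0, 0.1, 0, 0, 0, 0, 0, 0, 0.1])

```text
time_s: 5.58
ee_pos: [521.2, 134.4, 235.3]
tool_rot: [0.163, 0.688, 0.163, -0.688]
wrist_force: [0.1, -0.7, -4.1]
width: 32.4
```

```bash
python3 -c "
from h import *
go((466.5,-285,236)); go((466.5,-285,60))
c=eyes.capture('scene'); save(c,'s2.png'); cv2.imwrite('pics/v3.png',cv2.resize(c['pixels'][100:360,130:420,::-1],None,fx=2,fy=2))"
```

```text
tool yaw(y-axis) -63.3 q6 1.23 tilt 0.02 t 5.58 pos [521.2 134.4 235.3] w 32.4 F [ 0.1 -0.7 -4.1] shift tool [ -0.7 350.2 237.2]
tool yaw(y-axis) -63.3 q6 1.23 tilt 0.02 t 5.58 pos [521.2 134.4 235.3] w 32.4 F [ 0.1 -0.7 -4.1] shift tool [175.3 350.1 237.3]
```

View pics/v3.png

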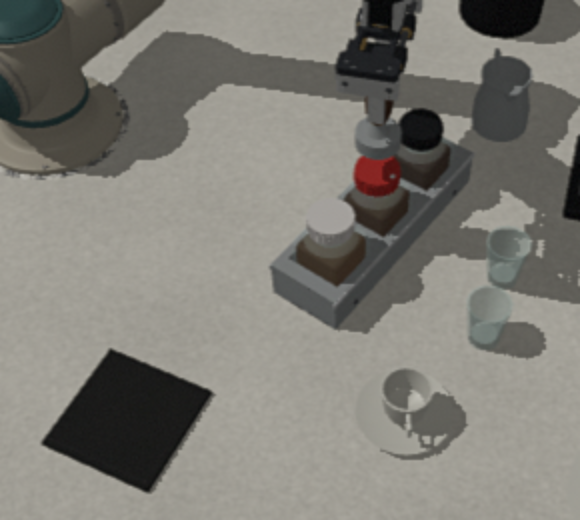

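move_arm(commands=[0, 0, 0, 0, 6, 4, 0.1, 0, 0, 0, 0, 12, 8, 0.1, 0, 0, 0, 0, 18, 12, 0.1, 0, 0, 0, 0, 19.85, 13.5, 0.1, 0, 0, 0, 0, 19.85, 13.5, 0.1, 0, 0, 0, 0, 19.85, 13.5, 0.1, 0, 0, 0, 0, 19.85, 13.5, 0.1, 0, 0, 0, 0, 19.85, 13.5, 0.1, 0, 0, 0, 0, 19.85, 13.5, 0.1, 0, 0, 0, 0, 19.85, 13.5, 0.1, 0, 0, 0, 0, 19.85, 13.5, 0.1, 0, 0, 0, 0, 19.85, 13.5, 0.1, 0, 0, 0, 0, 19.85, 13.5, 0.1, 0, 0, 0, 0, 19.85, 13.5, 0.1, 0, 0, 0, 0, 19.85, 13.5, 0.1, 0, 0, 0, 0, 19.85, 13.5, 0.1, 0, 0, 0, 0, 19.85, 13.5, 0.1, 0, 0, 0, 0, 18, 12, 0.1, 0, 0, 0, 0, 12, 8, 0.1, 0, 0, 0, 0, 6, 4, 0.1])

```text
time_s: 7.3
ee_pos: [465.8, -286.7, 234.6]
tool_rot: [-0.163, -0.688, -0.162, 0.689]
wrist_force: [-0.2, 0.9, -3.7]
width: 32.7
```

move_arm(commands=[0, 0, 0, 10, 0, 0, 0.1, 0, 0, 0, 20, 0, 0, 0.1, 0, 0, 0, 25, 0, 0, 0.1, 0, 0, 0, 25, 0, 0, 0.1, 0, 0, 0, 25, 0, 0, 0.1, 0, 0, 0, 20, 0, 0, 0.1, 0, 0, 0, 12, 0, 0, 0.1, 0, 0, 0, 8, 0, 0, 0.1, 0, 0, 0, 0, 0, 0, 0.1, 0, 0, 0, 0, 0, 0, 0.1])

```text
time_s: 8.13
ee_pos: [466.7, -283.8, 90.0]
tool_rot: [-0.163, -0.688, -0.164, 0.688]
wrist_force: [0.7, -0.2, -3.6]
width: 32.3
```

```bash
python3 -c "
from h import *
go((466.5,-285,60)); go((466.5,-285,60))
c=eyes.capture('scene'); cv2.imwrite('pics/v4.png',cv2.resize(c['pixels'][220:380,110:270,::-1],None,fx=3,fy=3))
T=eyes.capture('top'); go((466.5,-285,60))
"
```

```text
tool yaw(y-axis) -63.3 q6 0.43 tilt 0.03 t 8.13 pos [ 466.7 -283.8   90. ] w 32.3 F [ 0.7 -0.2 -3.6] shift tool [30.   1.   0.7]
tool yaw(y-axis) -63.3 q6 0.43 tilt 0.03 t 8.13 pos [ 466.7 -283.8   90. ] w 32.3 F [ 0.7 -0.2 -3.6] shift tool [30.   1.   0.7]
tool yaw(y-axis) -63.3 q6 0.43 tilt 0.13 t 8.23 pos [ 467.4 -284.8   91.1] w 32.5 F [ 0.3 -0.7 -3.7] shift tool [31.1 -0.3  0.9]
```

View pics/v4.png

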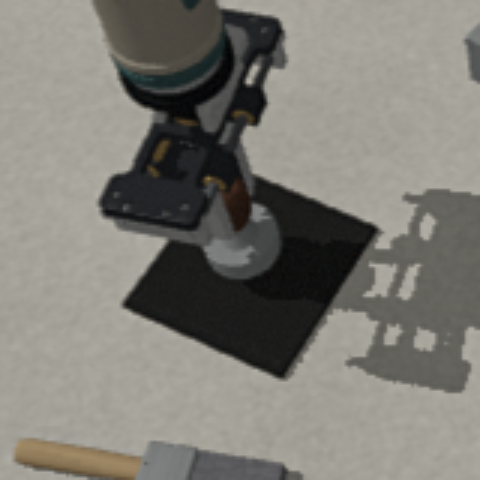

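move_arm(commands=[0, 0, 0, 6, 0, 0, 0.1, 0, 0, 0, 8, 0, 0, 0.1, 0, 0, 0, 6, 0, 0, 0.1, 0, 0, 0, 4, 0, 0, 0.1, 0, 0, 0, 2, 0, 0, 0.1, 0, 0, 0, 1, 0, 0, 0.1, 0, 0, 0, 0, 0, 0, 0.1, 0, 0, 0, 0, 0, 0, 0.1])

```text
time_s: 8.9
ee_pos: [466.7, -284.8, 63.2]
tool_rot: [0.163, 0.688, 0.163, -0.688]
wrist_force: [0.3, -0.3, -3.8]
width: 32.4
```

move_arm(commands=[0, 0, 0, 1, 0, 0, 0.1, 0, 0, 0, 0, 0, 0, 0.1, 0, 0, 0, 0, 0, 0, 0.1])

```text
time_s: 9.15
ee_pos: [466.7, -284.7, 62.3]
tool_rot: [0.163, 0.688, 0.163, -0.688]
wrist_force: [0.1, 0.4, -4.9]
width: 32.9
```

move_arm(commands=[0, 0, 0, 1, 0, 0, 0.1, 0, 0, 0, 0, 0, 0, 0.1, 0, 0, 0, 0, 0, 0, 0.1])

```text
time_s: 9.4
ee_pos: [466.6, -284.6, 61.1]
tool_rot: [-0.163, -0.688, -0.163, 0.688]
wrist_force: [0.1, -0.1, -3.7]
width: 33.0
```

move_arm(commands=[0, 0, 0, 1, 0, 0, 0.1, 0, 0, 0, 0, 0, 0, 0.1, 0, 0, 0, 0, 0, 0, 0.1])

```text
time_s: 9.65
ee_pos: [466.6, -284.6, 60.9]
tool_rot: [0.163, 0.688, 0.163, -0.688]
wrist_force: [-3.1, 0.8, 4.1]
width: 32.6
```

move_arm(commands=[0, 0, 0, 1, 0, 0, 0.1, 0, 0, 0, 0, 0, 0, 0.1, 0, 0, 0, 0, 0, 0, 0.1])

```text
time_s: 9.9
ee_pos: [466.5, -284.4, 60.7]
tool_rot: [0.163, 0.688, 0.163, -0.688]
wrist_force: [-3.1, 3.0, 9.3]
width: 32.6
```

move_arm(commands=[0, 0, 0, -1.2, 0, 0, 0.1, 0, 0, 0, 0, 0, 0, 0.1, 0, 0, 0, 0, 0, 0, 0.4, 0, 0, 0, 0, 0, 0, 0.6, 0, 0, 0, 0, 0, 0, 0.7, 0, 0, 0, 0, 0, 0, 0.7, 0, 0, 0, 0, 0, 0, 0.7, 0, 0, 0, 0, 0, 0, 0.7, 0, 0, 0, 0, 0, 0, 0.7])

```text
time_s: 10.65
ee_pos: [466.6, -284.7, 60.3]
tool_rot: [0.163, 0.688, 0.163, -0.688]
wrist_force: [-0.6, -0.2, 0.5]
width: 65.7
```

move_arm(commands=[0, 0, 0, -8, 0, 0, 0.7, 0, 0, 0, -15, 0, 0, 0.7, 0, 0, 0, -25, 0, 0, 0.7, 0, 0, 0, -30, 0, 0, 0.7, 0, 0, 0, -30, 0, 0, 0.7, 0, 0, 0, -25, 0, 0, 0.7, 0, 0, 0, -15, 0, 0, 0.7, 0, 0, 0, -5, 0, 0, 0.7, 0, 0, 0, 0, 0, 0, 0.7])

```text
time_s: 11.4
ee_pos: [467.2, -285.1, 215.1]
tool_rot: [0.164, 0.689, 0.162, -0.687]
wrist_force: [0.3, -0.6, 0.4]
width: 65.9
```

```bash
python3 - <<'E'
from f import *
s=robot.read_state(); W=eyes.capture("wrist"); S=eyes.capture("scene"); T=eyes.capture("top")
for n,pr in(("scene",lambda P:proj(S,P)),("wrist",lambda P:wproj(W,s,P))):
    l=finder.silhouettes(n,"tamper"); 
    if l: print(n,l[0]["score"],l[0]["at"],fit(l[0]["mask"],pr,(466,-285),8))
PR=[(30.5,0),(30.5,22),(5,22)]
for n,c,pr in(("scene",S,lambda P:proj(S,P)),("top",T,lambda P:proj(T,P))):
    p=c["pixels"].astype(int); red=(p[...,0]>1.8*p[...,1])&(p[...,0]>1.8*p[...,2])&(p[...,0]>60)
    m=cv2.morphologyEx(red.astype(np.uint8),cv2.MORPH_CLOSE,np.ones((5,5))); 
    nn,l,st,ce=cv2.connectedComponentsWithStats(m); i=1+np.argmax(st[1:,4]); m=l==i; print(n,"red",st[i],ce[i].round(1),fit(m,pr,(520,136),111,PR))
    L=finder.silhouettes(n,"lid"); 
    if L: print(L[0]["score"],L[0]["at"],fit(L[0]["mask"],pr,(520,136),111,PR))
    save(c,n+"3.png")
go((520,136,250),s)
v=np.hstack([cv2.resize(cv2.imread("pics/scene3.png")[255:355,140:240],(400,400)),cv2.resize(cv2.imread("pics/top3.png")[235:295,220:280],(400,400))]); cv2.imwrite("pics/v5.png",v)
E
```

```text
scene 0.73 [303.5, 189.8] (array([ 468.1, -284.8]), np.float64(0.082))
wrist 0.88 [216.4, 320.8] (array([ 467.6, -284.4]), np.float64(0.058))
scene red [307 176  23  22 420] [318.2 186.6] (array([518.5, 139. ]), np.float64(0.072))
0.91 [187.2, 317.9] (array([519.5, 137.8]), np.float64(0.04))
top red [270 250  20  20 335] [279.4 259.4] (array([518.2, 134.1]), np.float64(0.096))
0.8 [260.3, 278.7] (array([517.1, 133.7]), np.float64(0.058))
tool yaw(y-axis) -63.3 q6 0.43 tilt 0.21 t 11.4 pos [ 467.2 -285.1  215.1] w 65.9 F [ 0.3 -0.6  0.4] shift tool [ -35.7 -352.4 -236.4]
```

View pics/v5.png

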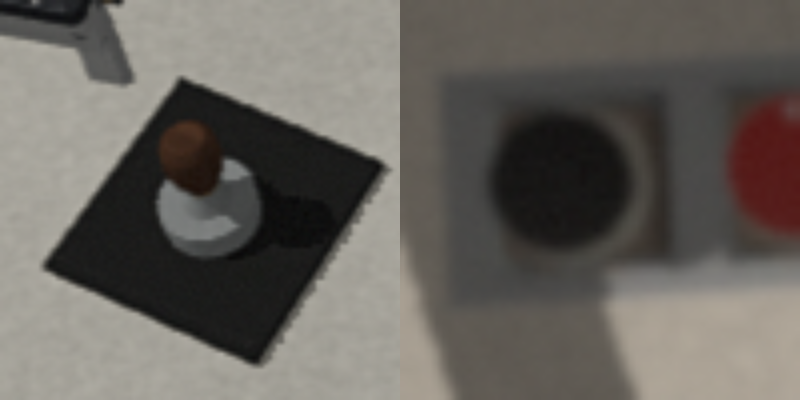

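move_arm(commands=[0, 0, 0, 0, -6, -4, 0.85, 0, 0, 0, 0, -12, -8, 0.85, 0, 0, 0, 0, -18, -12, 0.85, 0, 0, 0, 0, -20, -13.4, 0.85, 0, 0, 0, 0, -20, -13.4, 0.85, 0, 0, 0, 0, -20, -13.4, 0.85, 0, 0, 0, 0, -20, -13.4, 0.85, 0, 0, 0, 0, -20, -13.4, 0.85, 0, 0, 0, 0, -20, -13.4, 0.85, 0, 0, 0, 0, -20, -13.4, 0.85, 0, 0, 0, 0, -20, -13.4, 0.85, 0, 0, 0, 0, -20, -13.4, 0.85, 0, 0, 0, 0, -20, -13.4, 0.85, 0, 0, 0, 0, -20, -13.4, 0.85, 0, 0, 0, 0, -20, -13.4, 0.85, 0, 0, 0, 0, -20, -13.4, 0.85, 0, 0, 0, 0, -20, -13.4, 0.85, 0, 0, 0, 0, -18, -12, 0.85, 0, 0, 0, 0, -12, -8, 0.85, 0, 0, 0, 0, -6, -4, 0.85])

```text
time_s: 13.42
ee_pos: [518.1, 138.7, 213.2]
tool_rot: [-0.164, -0.688, -0.165, 0.688]
wrist_force: [-0.7, -0.9, 0.4]
width: 79.9
```

```bash
python3 - <<'E'
from f import *
PR=[(30.5,0),(30.5,22),(5,22)]
for k in range(2):
    s=robot.read_state(); W=eyes.capture("wrist"); s2=robot.read_state(); s["ee_pos"]=(s["ee_pos"]+s2["ee_pos"])/2
    L=finder.silhouettes("wrist","lid")
    if L: x,e=fit(L[0]["mask"],lambda P:wproj(W,s,P),(520,136),111,PR); print(L[0]["score"],L[0]["at"],x,e)
im=W["pixels"][:,:,::-1].copy(); p=W["pixels"].astype(int)
a=np.linspace(0,2*np.pi,40)
for z in(111,133): cv2.polylines(im,[np.array([wproj(W,s,(x[0]+30.5*np.cos(t),x[1]+30.5*np.sin(t),z)) for t in a]).astype(np.int32)],True,(0,255,0),1)
# white dot
k=cv2.erode(L[0]["mask"].astype(np.uint8),np.ones((3,3)))>0; d=k&(p.min(2)>140); r,c=np.where(d)
if len(r): P=watz(W,s,(c.mean(),r.mean()),133); v=P[:2]-x; print("dot",P.round(1),np.hypot(*v),np.degrees(np.arctan2(v[1],v[0])),len(r))
cv2.imwrite("pics/w2.png",im); go((x[0],x[1],103),s)
E
```

```text
0.63 [244.4, 325.5] [519.4 138.3] 0.02
0.85 [243.1, 326.6] [519.3 137.7] 0.02
dot [543.  138.3 133. ] 23.754734758882364 1.4680940113103687 69
tool yaw(y-axis) -63.2 q6 1.23 tilt 0.03 t 13.52 pos [518.3 136.7 213.2] w 79.9 F [0.5 0.1 0.3] shift tool [110.2  -0.4  -1.3]
```

View pics/w2.png

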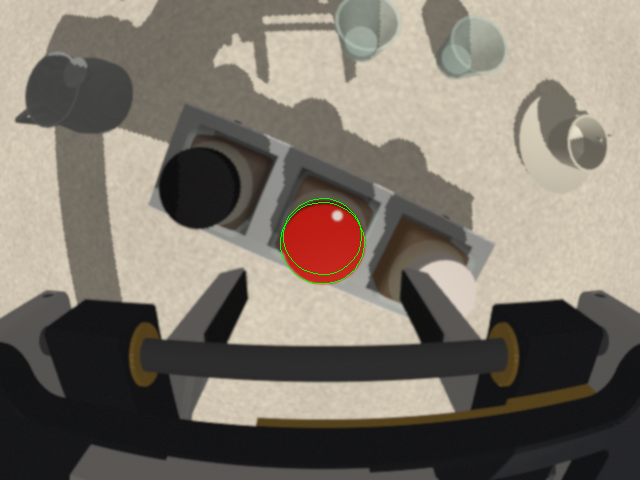

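move_arm(commands=[0, 0, 0, 10, 0, -1, 0.85, 0, 0, 0, 20, 0, 0, 0.85, 0, 0, 0, 20, 0, 0, 0.85, 0, 0, 0, 20, 0, 0, 0.85, 0, 0, 0, 16, 0, 0, 0.85, 0, 0, 0, 12, 0, 0, 0.85, 0, 0, 0, 8, 0, 0, 0.85, 0, 0, 0, 4, 0, 0, 0.85, 0, 0, 0, 0, 0, 0, 0.85, 0, 0, 0, 0, 0, 0, 0.85])

```text
time_s: 14.45
ee_pos: [520.3, 135.8, 103.6]
tool_rot: [0.163, 0.688, 0.163, -0.688]
wrist_force: [-0.8, -0.6, 0.0]
width: 79.8
```

move_arm(commands=[0, 0, 0, 0, 0, 0, 0.7, 0, 0, 0, 0, 0, 0, 0.6, 0, 0, 0, 0, 0, 0, 0.5, 0, 0, 0, 0, 0, 0, 0.4, 0, 0, 0, 0, 0, 0, 0.3, 0, 0, 0, 0, 0, 0, 0.3, 0, 0, 0, 0, 0, 0, 0.3, 0, 0, 0, 0, 0, 0, 0.3], squeeze=45)

```text
time_s: 15.12
ee_pos: [519.7, 137.0, 103.9]
tool_rot: [0.163, 0.688, 0.164, -0.688]
wrist_force: [-3.1, 3.5, 5.8]
width: 59.3
```

move_arm(commands=[-2, 0, 0, 0, 0, 0, 0.3, -3, 0, 0, 0, 0, 0, 0.3, -4, 0, 0, 0, 0, 0, 0.3, -4, 0, 0, 0, 0, 0, 0.3, -4, 0, 0, 0, 0, 0, 0.3, -4, 0, 0, 0, 0, 0, 0.3, -4, 0, 0, 0, 0, 0, 0.3, 0, 0, 0, 0, 0, 0, 0.3])

```text
time_s: 15.78
ee_pos: [520.1, 137.4, 104.8]
tool_rot: [0.308, 0.637, 0.309, -0.635]
wrist_force: [-4.0, 4.8, 9.7]
width: 59.7
```

```bash
cat > dot.py <<'E'
from f import *
import sys
zt=float(sys.argv[1]); PR=[(30.5,0),(30.5,22),(5,22)]
s=robot.read_state(); W=eyes.capture("wrist"); p=W["pixels"].astype(int)
go((519.5,137.5,104),s); print("torque",s["ft_torque"].round(2))
red=((p[...,0]>1.8*p[...,1])&(p[...,0]>1.8*p[...,2])&(p[...,0]>60)).astype(np.uint8)
n,l,st,ce=cv2.connectedComponentsWithStats(red); i=1+np.argmax(st[1:,4]); k=max(cv2.findContours((l==i).astype(np.uint8),0,2)[0],key=cv2.contourArea); h=np.zeros(red.shape,np.uint8); cv2.fillPoly(h,[cv2.convexHull(k)],1)
d=(cv2.erode(h,np.ones((3,3)))>0)&(p.min(2)>140); r,c=np.where(d); print("red",st[i],"dot px",len(r))
if len(r): P=watz(W,s,(c.mean(),r.mean()),zt); v=P[:2]-s["ee_pos"][:2]; print("dot",P.round(1),"r %.1f ang %.1f"%(np.hypot(*v),np.degrees(np.arctan2(v[1],v[0]))))
S=eyes.capture("scene"); q=S["pixels"].astype(int); red=((q[...,0]>1.8*q[...,1])&(q[...,0]>1.8*q[...,2])&(q[...,0]>60)).astype(np.uint8); r,c=np.where(red); print("scene red",len(r),c.min(),c.max(),r.min(),r.max())
save(W,"wd.png"); save(S,"sd.png")
E
python3 dot.py 133
```

```text
tool yaw(y-axis) -38.2 q6 0.79 tilt 0.15 t 15.78 pos [520.1 137.4 104.8] w 59.7 F [-4.   4.8  9.7] shift tool [ 0.8 -0.5  0.3]
torque [0.77 0.63 0.03]
red [  256   234   137   113 12564] dot px 229
dot [540.7 147.1 133. ] r 22.8 ang 25.2
scene red 137 307 329 179 197
```

move_arm(commands=[-2, 0, 0, 0, 0, 0, 0.3, -4, 0, 0, 0, 0, 0, 0.3, -4, 0, 0, 0, 0, 0, 0.3, -4, 0, 0, 0, 0, 0, 0.3, -4, 0, 0, 0, 0, 0, 0.3, -4, 0, 0, 0, 0, 0, 0.3, -4, 0, 0, 0, 0, 0, 0.3, -4, 0, 0, 0, 0, 0, 0.3, -4, 0, 0, 0, 0, 0, 0.3, -4, 0, 0, 0, 0, 0, 0.3, -4, 0, 0, 0, 0, 0, 0.3, -4, 0, 0, 0, 0, 0, 0.3, -4, 0, 0, 0, 0, 0, 0.3, -3, 0, 0, 0, 0, 0, 0.3, 0, 0, 0, 0, 0, 0, 0.3, 0, 0, 0, 0, 0, 0, 0.3])

```text
time_s: 17.22
ee_pos: [519.6, 137.5, 104.9]
tool_rot: [0.559, 0.433, 0.56, -0.431]
wrist_force: [-4.8, 6.1, 10.9]
width: 59.9
```

```bash
python3 dot.py 134
```

```text
tool yaw(y-axis) 14.7 q6 -0.13 tilt 0.14 t 17.22 pos [519.6 137.5 104.9] w 59.9 F [-4.8  6.1 10.9] shift tool [ 0.9 -0.1 -0. ]
torque [0.93 0.73 0.08]
red [  256   234   136   113 12500] dot px 0
scene red 398 307 328 177 198
```

```bash
python3 -c "
import cv2,numpy as np
a=cv2.imread('pics/wd.png')[200:380,200:440];b=cv2.imread('pics/sd.png')[160:220,285:365]
cv2.imwrite('pics/v6.png',np.hstack([cv2.resize(a,(400,300)),cv2.resize(b,(400,300),interpolation=2)]))"
```

```text
(no output)
```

View pics/v6.png

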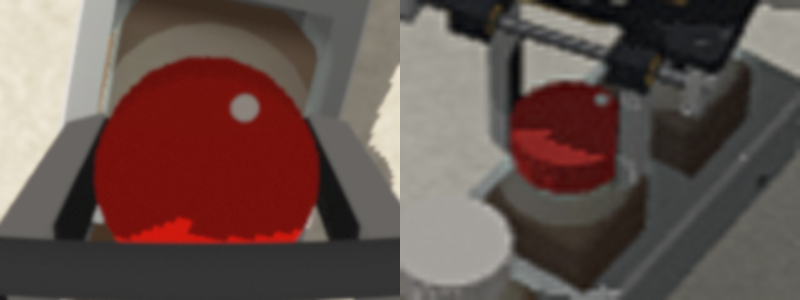

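```bash
python3 -c "
from h import *
s=robot.read_state(); W={'hand_eye':[[-2.24835978e-04,-2.36256549e-01,9.71690688e-01,-1.79454437e+02],[9.99999853e-01,-5.33170337e-04,1.01751475e-04,2.23089456e-01],[4.94037199e-04,9.71690567e-01,2.36256634e-01,-6.88313780e+01]],'camera_matrix':[[371.648,0,323.53],[0,371.648,238.526],[0,0,1]]}
W['hand_eye']=np.array(W['hand_eye']); P=watz(W,s,(346.5,264),134); v=P[:2]-s['ee_pos'][:2]; print(P,np.hypot(*v),np.degrees(np.arctan2(v[1],v[0])))
go((519.5,137.5,130),s)"
```

```text
[523.87501016 160.40161532 134.        ] 23.298471184910355 79.37444626639437
tool yaw(y-axis) 14.7 q6 -0.13 tilt 0.14 t 17.32 pos [519.6 137.5 104.9] w 60.0 F [-4.7  4.8 11.2] shift tool [-25.1  -0.1  -0.1]
```

move_arm(commands=[0, 0, 0, -1, 0, 0, 0.3, 0, 0, 0, -1, 0, 0, 0.3, 0, 0, 0, -1, 0, 0, 0.3, 0, 0, 0, -1, 0, 0, 0.3, 0, 0, 0, 0, 0, 0, 0.3])

```text
time_s: 17.73
ee_pos: [519.5, 135.8, 106.7]
tool_rot: [0.56, 0.431, 0.56, -0.432]
wrist_force: [-1.4, 2.4, -0.9]
width: 59.5
```

move_arm(commands=[0, 0, 0, -1, 0, 0, 0.3, 0, 0, 0, -2, 0, 0, 0.3, 0, 0, 0, -1, 0, 0, 0.3, 0, 0, 0, 0, 0, 0, 0.3])

```text
time_s: 18.07
ee_pos: [520.0, 135.9, 111.5]
tool_rot: [0.56, 0.432, 0.56, -0.432]
wrist_force: [-0.4, 0.4, -0.8]
width: 59.4
```

move_arm(commands=[0, 0, 0, -2, 0, 0, 0.3, 0, 0, 0, -3, 0, 0, 0.3, 0, 0, 0, -4, 0, 0, 0.3, 0, 0, 0, -4, 0, 0, 0.3, 0, 0, 0, -4, 0, 0, 0.3, 0, 0, 0, -4, 0, 0, 0.3, 0, 0, 0, -3, 0, 0, 0.3, 0, 0, 0, -1, 0, 0, 0.3, 0, 0, 0, 0, 0, 0, 0.3, 0, 0, 0, 0, 0, 0, 0.3, 0, 0, 0, 0, 0, 0, 0.3, 0, 0, 0, 0, 0, 0, 0.3])

```text
time_s: 19.07
ee_pos: [519.7, 136.1, 136.0]
tool_rot: [0.56, 0.432, 0.56, -0.432]
wrist_force: [0.3, 0.1, -1.0]
width: 59.5
```

```bash
python3 - <<'E'
from f import *
s=robot.read_state(); go((519.5,137.5,136),s); S=eyes.capture("scene"); s=robot.read_state(); go((519.5,137.5,136),s)
save(S,"s9.png"); T=eyes.capture("top")
l=finder.silhouettes("scene","tamper"); print("tamper",fit(l[0]["mask"],lambda P:proj(S,P),(467,-285),8))
m=finder.silhouettes("scene","lid")
if m: print("lid",fit(m[0]["mask"],lambda P:proj(S,P),(519,137),143,[(30.5,0),(30.5,22),(5,22)]))
print("expected mouth px",proj(S,(519.5,137.5,128.5)))
a=S["pixels"][:,:,::-1]
cv2.imwrite("pics/v7.png",np.hstack([cv2.resize(a[155:225,285:365],(480,420),interpolation=2),cv2.resize(a[110:350,140:400],(320,420))]))
E
```

```text
tool yaw(y-axis) 14.7 q6 -0.13 tilt 0.03 t 19.07 pos [519.7 136.1 136. ] w 59.5 F [ 0.3  0.1 -1. ] shift tool [ 0.   0.2 -1.4]
tool yaw(y-axis) 14.7 q6 -0.13 tilt 0.03 t 19.12 pos [519.7 136.1 136. ] w 59.7 F [-0.5  0.1 -1. ] shift tool [ 0.   0.1 -1.4]
tamper (array([ 466.7, -284.2]), np.float64(0.098))
lid (array([518.7, 135.4]), np.float64(0.076))
expected mouth px [318.01945877 185.23009229]
```

View pics/v7.png

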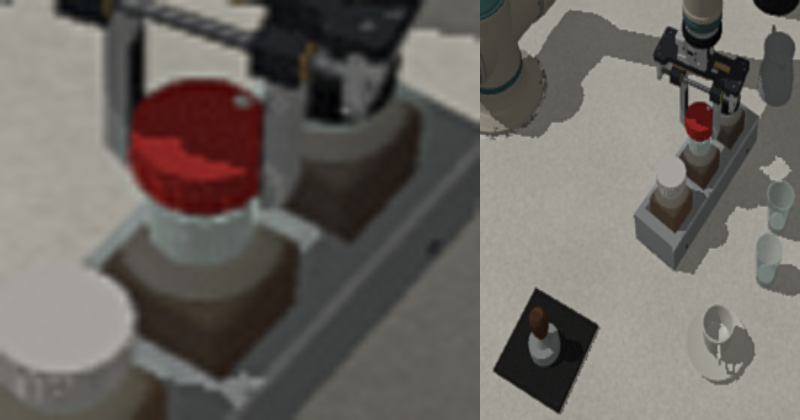

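```bash
python3 -c "
from h import *
print(robot.hand_in())"
```

```text
the job is handed in; nothing more can be done
None
```

I handed the job in at about 19 s of the 58 s allowed. The tamper is on the mat, and the red lid is unscrewed and held above the jar. The hand-in gave no verdict.

- **Tamper:** I lifted it by the knob and set it upright on the mat. The last camera fit puts it at about (467, -284) mm, within 2–3 mm of the mat's measured centre.
- **Lid:** I turned it anticlockwise with the gripper by about 78°, which is inside the 58–100° window. The white dot measured 79° in the world frame.
- **Raise:** I then lifted the lid straight up by about 32 mm. The wrist force while lifting was only the lid's weight, about 1 N, so the threads had let go and the jar did not come up.
- **Last checks:** The lid is level (hand tilt 0.03°) and still. The hand is 1–2 mm from the jar axis measured at the start. The lid's lower edge should be about 14–15 mm above the mouth. In the last picture the jar sits in its well, and the other jars, cup, saucer and shot glasses look untouched.
- **Not confirmed:**
  - The lid's height above the mouth comes from the arm's position, not from a direct measurement.
  - The camera fits of the lid differed by up to about 5 mm, so I relied on the close wrist view.
  - The brush was outside the last picture and the pitcher only partly in it, but the arm never went near either.

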